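Clamp the booklets in the desk holder

ROBOT

A 6-joint arm with a two-finger parallel gripper is mounted at the origin on a cart in front of the work surface, level with it; the furniture and walls round the work are solid. World frame = base frame: x ahead of the robot, y to its left, z up, the work surface at z = 0. Lengths are in m, angles in rad, forces in N, time in s.
With the tool pointing down it reaches from about 0.325 to 0.9 m from the base axis. Payload 3.5 kg.
Tool frame: the origin (TCP) lies midway between the tips of the shut fingers; the grasp point (between the pads) lies 19 mm behind it; z points along the fingers, x is the direction in which the jaws open and shut, and the axes are right-handed (so a half turn about z gives the same grasp; the last joint's range is limited). The gripper opens to 85 mm and grips with 20 to 120 N. Pads are 22 mm wide; open, the fingers measure 114 mm over their backs; the gripper's body (76 mm by 85 mm) begins 54 mm behind the grasp point. The pads swing forward as they close: fully open they stand 13 mm farther back than shut.
Start: joints at [-1.324, 0.276, -0.026, 1.268, 0, 1.467], TCP at [0.214, -0.587, 0.231] pointing down, gripper open.
Joint ranges: [-3.12, 3.12], [-0.85, 1.88], [-1.08, 1.24], [-1.95, 2.15], [-1.57, 1.53], [-3.14, 3.14]. Speed limits (rad/s): [2.57, 2.57, 3.14, 3.14, 3.14, 3.14].

INTERFACE

Orientations are given as a unit quaternion [x, y, z, w].
In Python, from plant import * gives the robot as it stands.
- The arm moves only by the tool step_arm, never from a script. Its argument "motion" is text: rows parted by semicolons, each of 7 numbers parted by spaces: the shift along the tool's x, y, z each as a share of 50 mm, from -1 to 1, then the turn, a rotation vector about the tool's x, y, z each as a share of 120 degrees, from -1 to 1, then the opening, from 0 (shut) to 1 (fully open). A call has 1 to 20 rows; each row shifts and turns the pose as measured when the row begins, along the tool's axes as they then stand; what a row does not reach is not made up. A row lasts 1/10 s, in which the tool goes at most 50 mm and 8.59 degrees, less where a joint would pass 70% of its speed; a pose out of reach is approached as far as the arm can. A call with a number of a shift or a turn outside -1 to 1 is refused whole. A call with a gripper value outside its range is refused whole. The fingers move at their own pace and stop on an object; the grip force is fixed at half the most. Time passes only in rows, so rows that do not move let the fingers close. It gives the time, the measured TCP pose, the force and the opening at its end, in the units of the state.
- get_state(): the state, without advancing time (a new reading comes with each control period).
- read_camera(name): name is "scene" or "side" or "wrist"; returns the picture (420x560x3 uint8, blue, green, red); there is no depth.
- camera_model(name): a dict with "fx", "fy", "cx", "cy" (pixels), "R" (3x3) and "t" (3): a world point X has camera coordinates R X + t; the wrist camera has in their place "hand_eye" (4x4, takes a point from camera to tool coordinates, whose origin is the TCP and whose axes are the tool frame's). Camera axes: x right, y down, z forward; pixel columns grow to the right and rows downward; lengths in m; the calibration is good to about 2 mm. The wrist camera is an equidistant fisheye: a pixel r from the principal point sees the ray r / f radians off the axis. A picture is of the moment at which its call begins: read the wrist's pose just before it. camera_model takes no time and is no camera call.
- sign_off(): hands the job in, once; it reports no verdict.
The state is a dict: "time": time; "joint_positions": joint angles; "dq": joint speeds; "joint_efforts": joint torques, N m; "tool_pos": TCP position; "tcp_rot": TCP orientation; "ft_force": force on the tool from outside, world axes, zero at the start; "wrist_torque": the same for the moment, N m; "gripper_width": opening from 0.0 (shut) to 1.0 (fully open).
Only numpy, scipy, OpenCV 4.12 (cv2) and the standard library are available. Lean on these libraries where they do the work, as an engineer would, in place of code of your own. Each camera call takes 0.05 s, during which the arm holds its last target. There are 200 camera calls.

TASK

Push the stack of lilac booklets along the desk into the open mouth of the metal holder until it lies square and fully home against the holder's back stop. Then push the holder's clamp lever over past its centre, so that it snaps down and stays clamped on the booklets. Only push with the fingertips or the outside of the fingers: do not pick anything up, and leave the stamp beside the holder, the correction-fluid bottle, the small carton and the glue stick where they stand.

Things in the scene. Friction and masses are not known exactly. Their poses are not given: they have to be found in the camera images.
- holder: U-shaped aluminium frame fixed to the desk, mouth towards the robot. Origin at desk height, mid inner face of its back stop; x from mouth to stop (away from the robot), y left, z up. Stop 168 wide, 14 thick, 30 mm high. Slippery side rails (inner faces at y = +-74, 10 thick, 14 mm high) run from the stop to x = -60 and flare out to x = -97 mm. Clamp outside the right rail
- home (a point): where the origin of booklets lies when they are fully home: in the holder's frame at (-51, 0, 0) mm; the booklets then have the holder's yaw
- booklets: closed stack of lilac booklets, one rigid block flat on the desk before the holder: 100 mm along x, 140 along y, 17 thick, about 0.2 kg. Origin on its underside, mid-width, 49 mm from the near long edge (x = -49 mm, robot's side), 51 from the far one. Starts 100 to 117 mm short of home, up to 8 mm aside and 0.1 rad askew; the flared mouth guides it in
- lever_axis (a point): point on the clamp lever's axis, which runs along the holder's x: at (-30, -102, 34) mm in the holder's frame. The bracket round it is 44 mm high and its foot covers x -8 to -52, y -84 to -120 mm there. The rubber foot of the clamp arm comes down on the booklets 45 mm inwards (+y) of the axis
- clamp_lever (a joint): lever angle, rad. 0: open, handle leaning 0.6 rad outwards (holder's -y, right), clamp arm raised; 0.6: handle upright; 1.2: end of travel, handle leaning inwards. An over-centre spring drives it to either end: push the handle towards the holder's +y (about 4 N at its end) past upright and it snaps over by itself. Resting on booklets it reads about 1.18
- lever_end (a point): outer end of the lever's handle, 88 mm from the axis; moves with the lever. The handle is a round bar, its outer half a black sleeve 16 mm thick that starts 34 mm from the axis. Lever open: this point is 107 mm above the desk, 152 mm right of the holder's centre line; lever upright: 122 mm above the desk
- stamp: self-inking stamp, 45 x 71 x 66 mm, stands left of the holder; origin in the middle of its underside; leave alone
- correction_bottle: small bottle of correction fluid with a tall cap, 30 mm across, 72 mm high, stands beyond the holder on the right; origin in the middle of its underside; leave alone
- lancet_carton: small carton, 60 x 90 x 45 mm, stands behind the back stop; origin in the middle of its underside; leave alone
- glue: glue stick, 24 mm across, 96 mm high, stands on the right-hand part of the desk; origin in the middle of its underside; leave alone
Mind the look-alikes: they are no part of the job. Of the things like the booklets, leave any that is brown; of the rest the smaller one is meant.

How it is judged:
On the way, in this order (a step that is already met when the one before it is completed fails the run):
1. the booklets lie home against the back stop while the lever is still open (x of booklets in the frame of holder above -0.057 m and angle between the x axis of booklets and the x axis of holder, either way round below 0.05 rad and value of joint clamp_lever below 0.3 rad), for 0.2 s.
2. the lever has snapped over on to the booklets (value of joint clamp_lever above 1.08 rad), for 0.2 s.
At the end, for the whole second after the job is handed in: the booklets lie flat in the holder, within 6 mm of the back stop and within 0.05 rad of square, and the clamp lever has snapped over and rests on them (joint 1.08 to 1.192), all at rest (x of booklets in the frame of holder between -0.057 and -0.045 m and y of booklets in the frame of holder between -0.008 and 0.008 m and angle between the x axis of booklets and the x axis of holder, either way round below 0.05 rad and angle between booklets's own z axis and vertical below 0.04 rad and value of joint clamp_lever between 1.08 and 1.192 rad and velocity of joint clamp_lever below 0.1 rad/s and linear speed of booklets below 0.01 m/s); the robot touches nothing.
It fails at once if the booklets are lifted (12 mm) or tipped (height (world z) of booklets above 0.012 m or angle between booklets's own z axis and vertical above 0.2 rad).
It fails at once if the stamp, correction-fluid bottle, carton or glue stick is moved by more than 20 mm or tipped over (distance of any of stamp, correction_bottle, lancet_carton, glue from where it was at the start of the episode above 0.02 m or angle between any of stamp, correction_bottle, lancet_carton, glue's own z axis and vertical above 0.5 rad).
It also fails if it takes over 45 s, if anything falls off the work surface, if the arm or the gripper's body presses on something with over 40 N, if the wrist force passes 120 N, or if a joint passes its speed limit or range.

## Working session

There is one attempt and no reset: what is moved stays moved. The work goes in short steps, Python scripts to look and compute and a tool call to move; the robot and the scene stay as the last step left them, time stands still between calls to the robot, and variables do not carry over. Pictures are saved under pics/ and viewed, about 8 in all and at most 12, crops included, and the job is handed in when it is done.

Besides the shell and the picture viewer there is one more tool, called as a command line: name --argument value ..., lists and objects as JSON in quotes. step_arm: Moves the arm, as the interface text tells. Shift numbers are shares of 50 mm and turn numbers shares of 120 degrees, none past 1 either way. Its arguments: {"type":"object","properties":{"motion":{"type":"string"}},"required":["motion"]}

```bash
mkdir -p pics; ls; python3 - <<'E'
from plant import *
import cv2
s=get_state();print(s)
for n in("scene","side"):
    cv2.imwrite(f"pics/{n}0.png",read_camera(n)); print(n,camera_model(n))
print(camera_model("wrist"))
E
```

```text
pics
{'time': 0.0, 'joint_positions': array([-1.32441718e+00,  2.77143621e-01, -2.78945444e-02,  1.26795829e+00,
       -6.48142446e-06,  1.46738969e+00]), 'dq': array([-0.00083127, -0.00047359,  0.00072487, -0.00152026, -0.00029528,
        0.00086408]), 'joint_efforts': array([ 5.13269551e-04, -4.45511699e+01,  2.95202851e+01,  1.65156863e-02,
        2.20110551e-04, -5.54404139e-06]), 'tool_pos': array([ 0.2139821 , -0.58641088,  0.23014663]), 'tcp_rot': array([ 8.19357967e-01, -5.73281181e-01, -8.33557681e-04, -7.17867971e-04]), 'ft_force': array([-1.2786252 , -0.06237417,  0.84528008]), 'wrist_torque': array([-0.02175666,  0.00886927,  0.06252157]), 'gripper_width': 1.0000013143224944}
scene {'fx': 447.6206561435363, 'fy': 447.6206561435363, 'cx': 277.58901245605654, 'cy': 211.90350488217317, 'R': array([[-0.76536601, -0.64329706,  0.0195902 ],
       [-0.39146095,  0.44115039, -0.80755474],
       [ 0.51085536, -0.62574374, -0.58946719]]), 't': array([0.45314992, 0.34105298, 0.85139119])}
side {'fx': 491.14605038031465, 'fy': 491.14605038031465, 'cx': 283.05307819862014, 'cy': 206.16178361255263, 'R': array([[-0.98973584, -0.14251984,  0.01053831],
       [-0.09976479,  0.6362551 , -0.76500094],
       [ 0.10232276, -0.7582002 , -0.64394294]]), 't': array([0.60349658, 0.15630617, 1.23573263])}
{'fx': 325.19226210127806, 'fy': 325.19226210127806, 'cx': 277.82842833290397, 'cy': 204.00353732582664, 'hand_eye': array([[ 9.99999568e-01, -7.36911678e-04,  5.67144833e-04,
        -3.87717757e-04],
       [ 5.26881868e-04,  9.51576781e-01,  3.07410721e-01,
        -7.89254999e-02],
       [-7.66216405e-04, -3.07410290e-01,  9.51576758e-01,
        -1.41501501e-01],
       [ 0.00000000e+00,  0.00000000e+00,  0.00000000e+00,
         1.00000000e+00]])}
```

View pics/scene0.png

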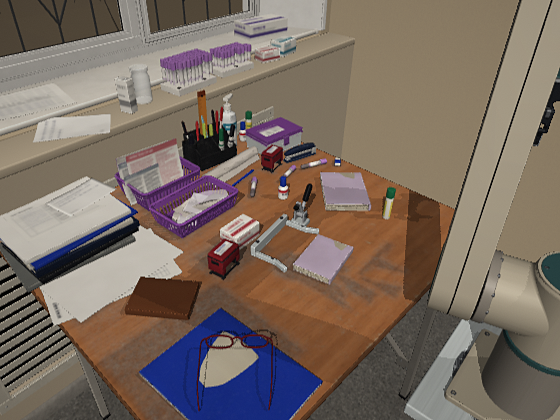

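View pics/side0.png

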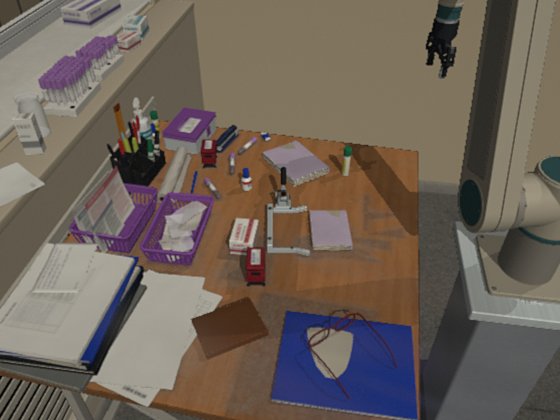

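The scene shows the holder at about scene (285,240) / side (285,228). The target (smaller) booklets are at scene (323,258) / side (330,230), with the bigger lilac stack behind on the right. The lever is at side (283,185).

```bash
cat > h.py <<'E'
import numpy as np, cv2
from plant import *
def ray(n,u,v,z):
    m=camera_model(n);R,t=np.array(m["R"]),np.array(m["t"])
    d=R.T@np.array([(u-m["cx"])/m["fx"],(v-m["cy"])/m["fy"],1]);c=-R.T@t
    return c+d*(z-c[2])/d[2]
def proj(n,X):
    m=camera_model(n);p=np.array(m["R"])@X+m["t"];return np.array([m["cx"]+m["fx"]*p[0]/p[2],m["cy"]+m["fy"]*p[1]/p[2]])
def lilac(n,img,box):
    x0,y0,x1,y1=box;h=cv2.cvtColor(img,cv2.COLOR_BGR2HSV)
    m=((h[...,0]>120)&(h[...,0]<175)&(h[...,1]>15)&(h[...,1]<110)&(h[...,2]>110)).astype(np.uint8)
    k=np.zeros_like(m);k[y0:y1,x0:x1]=m[y0:y1,x0:x1]
    c=max(cv2.findContours(k,0,2)[0],key=cv2.contourArea)
    P=np.array([ray(n,*p,.017)[:2] for p in c[:,0].astype(float)],np.float32)
    return cv2.minAreaRect(P),cv2.boundingRect(c)
E
python3 - <<'E'
from h import *
for n,b,c in(("scene",(285,225,365,295),(200,165,360,295)),("side",(300,200,365,260),(225,155,365,295))):
    i=cv2.imread(f"pics/{n}0.png");print(n,lilac(n,i,b))
    x0,y0,x1,y1=c;s=5 if n=="scene" else 4.2
    j=cv2.resize(i[y0:y1,x0:x1],None,fx=s,fy=s,interpolation=cv2.INTER_CUBIC)
    for x in range(x0,x1,20): cv2.putText(j,str(x),(int((x-x0)*s),10),0,.35,(0,255,255));cv2.line(j,(int((x-x0)*s),12),(int((x-x0)*s),18),(0,255,255))
    for y in range(y0,y1,20): cv2.putText(j,str(y),(0,int((y-y0)*s)+4),0,.35,(0,255,255))
    cv2.imwrite(f"pics/{n}1.png",j[:600,:800])
E
```

```text
scene (((0.48768150806427, -0.05333053320646286), (0.10643437504768372, 0.15163731575012207), 9.827840805053711), (294, 234, 59, 50))
side (((0.49099066853523254, -0.053253062069416046), (0.10168584436178207, 0.14573298394680023), 8.89724349975586), (310, 211, 42, 38))
```

View pics/scene1.png

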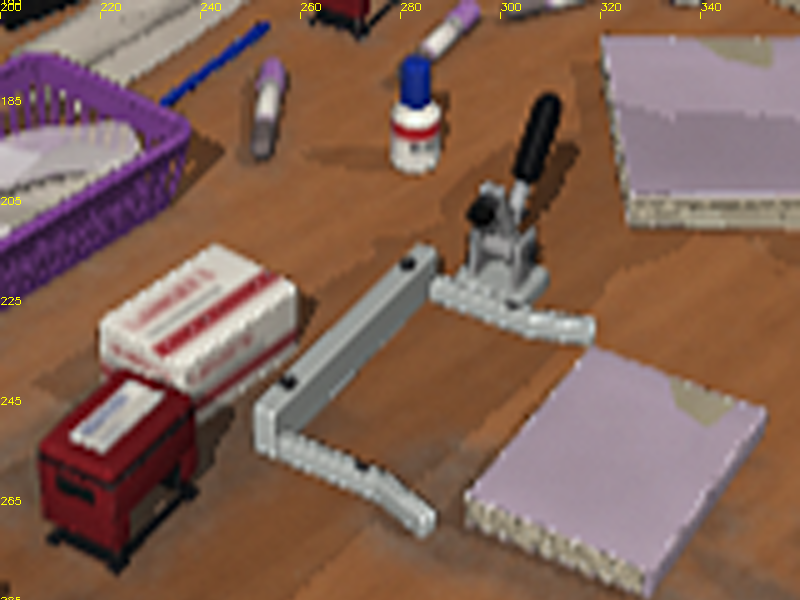

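View pics/side1.png

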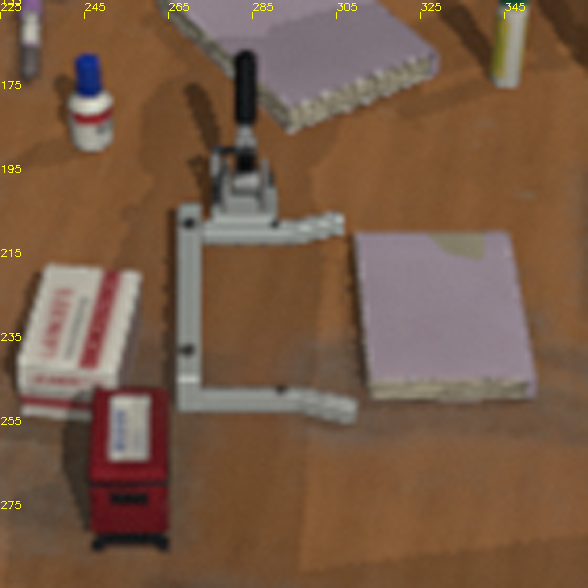

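```bash
python3 - <<'E'
from h import *
S=lambda X,Y:("scene",200+X/5,165+Y/5)
D=lambda X,Y:("side",225+X/4.2,155+Y/4.2)
pts=[("stop inner R",S(437,257),D(201,207),.03),("stop inner L",S(281,410),D(201,381),.03),("stop outer R",S(417,245),D(179,206),.03),("stop outer L",S(257,403),D(178,381),.03),
("rail R tip in",S(594,330),D(343,226),.014),("rail L tip ",S(434,513),D(355,400),.014),
("lever top",S(550,97),D(245,53),.107)]
for k,a,b,z in pts:
    pa,pb=ray(*a,z),ray(*b,z);print(k,pa.round(4),pb.round(4))
for n in("scene","side"):
    m=camera_model(n);print(n,(-m["R"].T@m["t"]).round(3))
i=cv2.imread("pics/scene0.png")
for n,b in(("scene",(285,225,365,295)),("side",(300,200,365,260))):
    i=cv2.imread(f"pics/{n}0.png");r,_=lilac(n,i,b);print(n,cv2.boxPoints(r).round(4).tolist())
E
```

```text
stop inner R [ 0.6515 -0.1119  0.03  ] [ 0.6554 -0.1151  0.03  ]
stop inner L [0.6291 0.0408 0.03  ] [0.6295 0.0467 0.03  ]
stop outer R [ 0.6669 -0.1132  0.03  ] [ 0.67   -0.1138  0.03  ]
stop outer L [0.6418 0.0448 0.03  ] [0.6432 0.0489 0.03  ]
rail R tip in [ 0.5592 -0.134   0.014 ] [ 0.5614 -0.1291  0.014 ]
rail L tip  [0.5338 0.0348 0.014 ] [0.5368 0.0326 0.014 ]
lever top [ 0.6344 -0.1854  0.107 ] [ 0.637  -0.1865  0.107 ]
scene [0.045 0.674 0.768]
side [0.486 0.923 0.909]
scene [[0.4223000109195709, 0.012299999594688416], [0.448199987411499, -0.1370999962091446], [0.5530999898910522, -0.11900000274181366], [0.5271999835968018, 0.030500000342726707]]
side [[0.429500013589859, 0.010900000110268593], [0.4519999921321869, -0.1331000030040741], [0.5525000095367432, -0.11739999800920486], [0.5299999713897705, 0.026599999517202377]]
```

Holder: origin at about (0.641, -0.033), yaw about 0.157. The tip and lever points agree with the given dimensions to about 3 mm. The booklets are about 101 mm short, nearly square, with y about +2 mm. Next I align the tool and travel to behind them.

step_arm --motion "0 0 0 0 0 0.046 1; 0 0 0 0 0 0.046 1; -0.8 -0.45 0 0 0 0 1; -0.8 -0.45 0 0 0 0 1; -0.8 -0.45 0 0 0 0 1; -0.8 -0.45 0 0 0 0 1; -0.8 -0.45 0 0 0 0 1; -0.8 -0.45 0 0 0 0 1; -0.8 -0.45 0 0 0 0 1; -0.8 -0.45 0 0 0 0 1; -0.8 -0.45 0 0 0 0 1; -0.8 -0.45 0 0 0 0 1; -0.8 -0.45 0 0 0 0 1; 0 0 0 0 0 0 1"

```text
time: 1.5
tool_pos: [0.3965, -0.0957, 0.225]
tcp_rot: [0.756, -0.654, -0.005, -0.003]
ft_force: [0.5, -1.1, -0.7]
gripper_width: 0.999
```

```bash
cat >> h.py <<'E'
from scipy.spatial.transform import Rotation as Ro
O=np.array([.6413,-.033,0]);YAW=.157
H=Ro.from_euler("z",YAW).as_matrix()
def st():
    s=get_state();R=Ro.from_quat(s["tcp_rot"]).as_matrix()
    print("t",round(s["time"],2),"holder mm",(H.T@(s["tool_pos"]-O)*1000).round(1),"F",s["ft_force"].round(1),"g",round(s["gripper_width"],2))
    print("tool axes in holder\n",(H.T@R).round(3));return s,R
def goto(hx,hy,hz): # shares needed, tool axes
    s,R=st();d=R.T@(O+H@np.array([hx,hy,hz])/1000-s["tool_pos"]);print("goto",(hx,hy,hz),"shares",(d/.05).round(2))
E
python3 -c "
from h import *
goto(-240,2,60);goto(-240,2,-7)"
```

```text
t 1.5 holder mm [-251.6  -23.7  225. ] F [ 0.5 -1.1 -0.7] g 1.0
tool axes in holder
 [[-0.013 -1.    -0.001]
 [-1.     0.013  0.011]
 [-0.011  0.001 -1.   ]]
goto (-240, 2, 60) shares [-0.48 -0.23  3.3 ]
t 1.5 holder mm [-251.6  -23.7  225. ] F [ 0.5 -1.1 -0.7] g 1.0
tool axes in holder
 [[-0.013 -1.    -0.001]
 [-1.     0.013  0.011]
 [-0.011  0.001 -1.   ]]
goto (-240, 2, -7) shares [-0.46 -0.23  4.64]
```

step_arm --motion "-0.48 -0.23 0.5 0 0.005 -0.006 1; 0 0 0.7 0 0 0 1; 0 0 0.7 0 0 0 1; 0 0 0.7 0 0 0 1; 0 0 0.7 0 0 0 1; 0 0 0.5 0 0 0 1; 0 0 0.3 0 0 0 1; 0 0 0 0 0 0 1"

```text
time: 2.3
tool_pos: [0.4053, -0.07, 0.0139]
tcp_rot: [0.762, -0.648, 0.002, 0.001]
ft_force: [-0.2, -0.0, 0.3]
gripper_width: 1.003
```

```bash
python3 -c "
from h import *
goto(-240,2,-7)
cv2.imwrite('pics/w1.png',read_camera('wrist'))"
```

```text
t 2.3 holder mm [-238.9    0.3   13.9] F [-0.2 -0.   0.3] g 1.0
tool axes in holder
 [[ 0.004 -1.     0.001]
 [-1.    -0.004 -0.004]
 [ 0.004 -0.001 -1.   ]]
goto (-240, 2, -7) shares [-0.04  0.02  0.42]
```

View pics/w1.png

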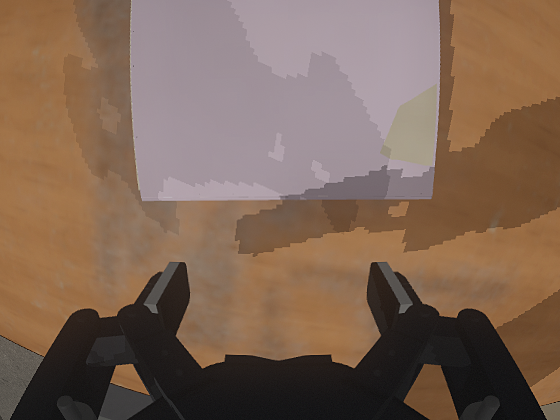

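The wrist view shows the near edge level at row 200, from (141,200) to (433,199). The booklets are square to the fingers and about 4 mm right of their centre. I'll lower and push most of the way.

step_arm --motion "0.06 0 0.25 0 0 0 1; 0 0 0.17 0 0 0 1; 0 0 0 0 0 0 1; 0 -0.3 0 0 0 0 1; 0 -0.2 0 0 0 0 1; 0 -0.2 0 0 0 0 1; 0 -0.2 0 0 0 0 1; 0 -0.2 0 0 0 0 1; 0 -0.2 0 0 0 0 1; 0 -0.2 0 0 0 0 1; 0 -0.2 0 0 0 0 1; 0 0 0 0 0 0 1"

```text
time: 3.55
tool_pos: [0.5038, -0.0605, -0.001]
tcp_rot: [0.762, -0.648, 0.007, -0.001]
ft_force: [0.0, 0.6, -0.2]
gripper_width: 0.998
```

```bash
python3 -c "
from h import *
goto(-112,-2,-7)
cv2.imwrite('pics/w2.png',read_camera('wrist'))"
```

```text
t 3.55 holder mm [-140.1   -5.6   -1. ] F [ 0.   0.6 -0.2] g 1.0
tool axes in holder
 [[ 0.004 -1.     0.011]
 [-1.    -0.004 -0.009]
 [ 0.009 -0.011 -1.   ]]
goto (-112, -2, -7) shares [-0.07 -0.56  0.13]
```

View pics/w2.png

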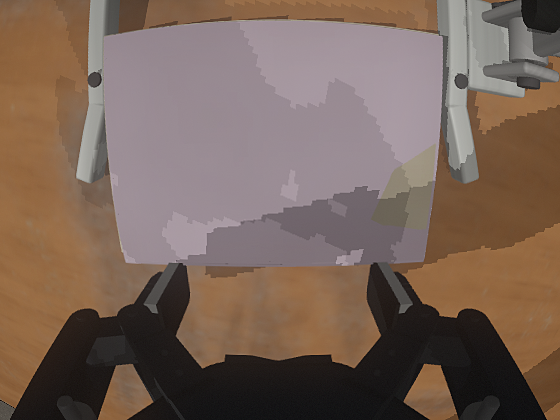

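The stack has entered the mouth between both rails (left rail at x≈97, right at x≈457) and is square. The fingers touch its near edge at row 264. I'll lower slightly and continue.

step_arm --motion "0 0 0.12 0 0 0 1; 0 -0.15 0 0 0 0 1; 0 -0.15 0 0 0 0 1; 0 -0.15 0.02 0 0 0 1; 0 -0.1 0 0 0 0 1"

```text
time: 4.1
tool_pos: [0.5285, -0.0557, -0.0093]
tcp_rot: [0.761, -0.649, 0.005, 0.001]
ft_force: [-1.0, 0.4, 0.2]
gripper_width: 1.004
```

```bash
python3 -c "
from h import *
goto(-112,-2,-7)"
```

```text
t 4.1 holder mm [-115.    -4.8   -9.3] F [-1.   0.4  0.2] g 1.0
tool axes in holder
 [[ 0.002 -1.     0.005]
 [-1.    -0.002 -0.008]
 [ 0.008 -0.005 -1.   ]]
goto (-112, -2, -7) shares [-0.05 -0.06 -0.05]
```

step_arm --motion "0 -0.06 -0.02 0 0 0 1; 0 -0.06 0 0 0 0 1"

```text
time: 4.3
tool_pos: [0.5355, -0.0546, -0.0083]
tcp_rot: [0.761, -0.648, 0.005, 0.001]
ft_force: [-1.1, -0.5, 1.2]
gripper_width: 0.997
```

step_arm --motion "0 -0.06 0 0 0 0 1"

```text
time: 4.4
tool_pos: [0.5355, -0.0544, -0.0087]
tcp_rot: [0.761, -0.649, 0.003, 0.003]
ft_force: [-11.4, -2.1, 7.8]
gripper_width: 1.0
```

step_arm --motion "0 -0.06 0 0 0 0 1"

```text
time: 4.5
tool_pos: [0.5353, -0.0544, -0.0091]
tcp_rot: [0.761, -0.649, 0.001, 0.006]
ft_force: [-7.3, -2.3, 5.0]
gripper_width: 1.001
```

Force rose to about 11 N and the tool stopped, so the stack is at the stop. I'll hold, back off, rise and check.

step_arm --motion "0 -0.05 0 0 0 0 1; 0 0 0 0 0 0 1; 0 0.4 0 0 0 0 1; 0 0.4 -0.3 0 0 0 1; 0 0 -0.8 0 0 0 0; 0 0 -0.8 0 0 0 0; 0 0 -0.8 0 0 0 0; 0 0 -0.8 0 0 0 0; 0 0 0 0 0 0 0"

```text
time: 5.4
tool_pos: [0.5002, -0.0583, 0.1731]
tcp_rot: [0.761, -0.649, 0.002, 0.004]
ft_force: [1.5, -0.2, 0.7]
gripper_width: 0.145
```

```bash
python3 - <<'E'
from h import *
st()
i=read_camera("wrist");s=read_camera("side");cv2.imwrite("pics/w3.png",i);cv2.imwrite("pics/side3.png",s)
a=cv2.resize(s[155:275,225:365],None,fx=3,fy=3,interpolation=cv2.INTER_CUBIC)
o=np.zeros((420,800,3),np.uint8);o[:,:]=0
b=i[:, :] 
o=np.hstack([cv2.resize(b,(480,360)),cv2.resize(a,(320,274)) if 0 else cv2.copyMakeBorder(cv2.resize(a,(320,274)),0,86,0,0,0)])
cv2.imwrite("pics/c3.png",o)
E
```

```text
t 5.4 holder mm [-143.3   -2.9  173.1] F [ 1.5 -0.2  0.7] g 0.14
tool axes in holder
 [[ 0.    -1.    -0.004]
 [-1.    -0.    -0.009]
 [ 0.009  0.004 -1.   ]]
```

View pics/c3.png

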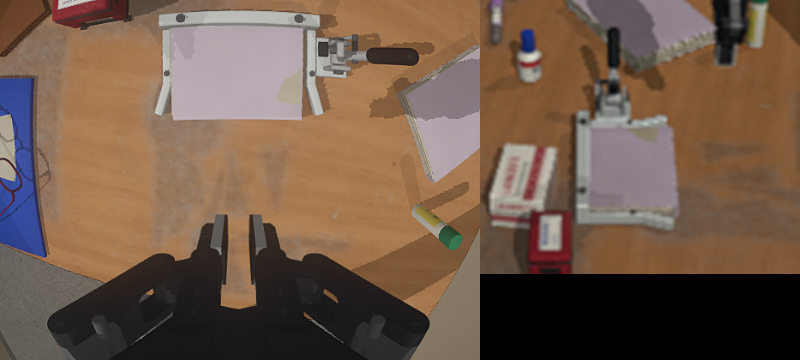

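The booklets lie square against the stop, and the lever is still open (handle pointing right). I'll check the glue and bottle positions and plan the lever approach.

```bash
python3 - <<'E'
from h import *
for k,n,u,v in(("glue","side",346,175),("glue","scene",388,217),("bottle","side",246,190),("bottle","scene",283,199)):
    print(k,(H.T@(ray(n,u,v,0)-O)*1000).round())
r,_=lilac("side",cv2.imread("pics/side3.png"),(255,190,305,256));B=cv2.boxPoints(r);print("booklets holder mm",[(H.T@(np.append(b,0)-O)*1000).round()[:2].tolist() for b in B])
goto(-30,-210,173);goto(-30,-210,90)
E
```

```text
glue [-226. -261.    0.]
glue [-230. -269.    0.]
bottle [  82. -186.    0.]
bottle [  73. -184.    0.]
booklets holder mm [[-86.0, 61.0], [-86.0, -69.0], [1.0, -70.0], [1.0, 61.0]]
t 5.5 holder mm [-146.7   -1.6  168.3] F [-0.4 -0.3 -0.1] g 0.0
tool axes in holder
 [[ 0.    -1.    -0.012]
 [-1.    -0.    -0.006]
 [ 0.006  0.012 -1.   ]]
goto (-30, -210, 173) shares [ 4.17 -2.33 -0.1 ]
t 5.5 holder mm [-146.7   -1.6  168.3] F [-0.4 -0.3 -0.1] g 0.0
tool axes in holder
 [[ 0.    -1.    -0.012]
 [-1.    -0.    -0.006]
 [ 0.006  0.012 -1.   ]]
goto (-30, -210, 90) shares [ 4.16 -2.35  1.56]
```

step_arm --motion "0.85 0 -0.1 0 0 0 0; 0.85 0 0 0 0 0 0; 0.85 0 0 0 0 0 0; 0.85 0 0 0 0 0 0; 0.8 0 0 0 0 0 0; 0 -0.8 0 0 0 0 0; 0 -0.8 0 0 0 0 0; 0 -0.7 0 0 0 0 0; 0 0 0 0 0 0 0"

```text
time: 6.4
tool_pos: [0.6389, -0.251, 0.1492]
tcp_rot: [0.76, -0.65, -0.015, 0.008]
ft_force: [-0.5, 1.6, 0.7]
gripper_width: -0.001
```

```bash
python3 -c "
from h import *
goto(-30,-210,90)"
```

```text
t 6.4 holder mm [ -36.5 -214.9  149.2] F [-0.5  1.6  0.7] g -0.0
tool axes in holder
 [[-0.002 -1.    -0.031]
 [-1.     0.002  0.013]
 [-0.013  0.031 -0.999]]
goto (-30, -210, 90) shares [-0.08 -0.17  1.18]
```

step_arm --motion "0 -0.17 0.3 0.015 0.006 0 0; 0 0 0.5 0 0 0 0; 0 0 0.3 0 0 0 0; 0 0 0 0 0 0 0"

```text
time: 6.8
tool_pos: [0.6424, -0.2469, 0.0828]
tcp_rot: [0.76, -0.65, -0.006, 0.001]
ft_force: [-1.2, 0.5, -0.8]
gripper_width: -0.001
```

```bash
python3 -c "
from h import *
goto(-30,-180,90)
cv2.imwrite('pics/w4.png',read_camera('wrist'))"
```

```text
t 6.8 holder mm [ -32.3 -211.4   82.8] F [-1.2  0.5 -0.8] g -0.0
tool axes in holder
 [[-0.001 -1.    -0.009]
 [-1.     0.     0.007]
 [-0.007  0.009 -1.   ]]
goto (-30, -180, 90) shares [-0.63 -0.04 -0.14]
```

View pics/w4.png

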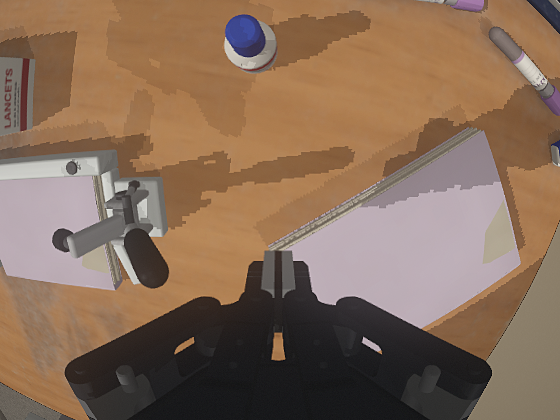

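```bash
python3 - <<'E'
from h import *
s,R=st();m=camera_model("wrist");E=np.array(m["hand_eye"])
for u,v,z in((157,274,.107),(147,258,.103),(278,255,.083)):
    p=np.array([u-m["cx"],v-m["cy"]]);r=np.hypot(*p);a=r/m["fx"]
    d=np.append(p/r*np.sin(a),np.cos(a));c=s["tool_pos"]+R@E[:3,3];d=R@E[:3,:3]@d
    print((H.T@(c+d*(z-c[2])/d[2]-O)*1000).round(1))
E
```

```text
t 6.85 holder mm [ -32.2 -211.6   83.6] F [-0.7 -0.5 -0.9] g 0.01
tool axes in holder
 [[-0.001 -1.    -0.009]
 [-1.     0.001  0.007]
 [-0.007  0.009 -1.   ]]
[ -23.7 -158.2  107. ]
[ -18.  -152.8  103. ]
[ -25.3 -211.3   83. ]
```

Handle end is at about (157,274), which works out near holder (-22, -157, 107). The tips are at (278,255), roughly in line. Start pushing.

step_arm --motion "0 -0.1 -0.1 0 0 0 0; -0.3 0 0 0 0 0 0; -0.3 0 0 0 0 0 0; -0.2 0 0 0 0 0 0; -0.2 0 0 0 0 0 0; -0.2 0 0 0 0 0 0"

```text
time: 7.45
tool_pos: [0.6417, -0.1978, 0.1011]
tcp_rot: [0.758, -0.652, 0.009, 0.012]
ft_force: [-6.2, -10.9, 9.2]
gripper_width: 0.001
```

```bash
python3 -c "
from h import *
goto(-27,-112,88)"
```

```text
t 7.45 holder mm [ -25.4 -162.8  101.1] F [ -6.2 -10.9   9.2] g 0.0
tool axes in holder
 [[-0.006 -1.    -0.006]
 [-1.     0.006 -0.03 ]
 [ 0.03   0.006 -1.   ]]
goto (-27, -112, 88) shares [-1.02  0.04  0.23]
```

```bash
python3 - <<'E'
from h import *
i=read_camera("wrist");s=read_camera("side");c=read_camera("scene")
f=lambda a,w:cv2.resize(a,w,interpolation=cv2.INTER_CUBIC)
cv2.imwrite("pics/c5.png",np.hstack([i[120:420,0:300],f(s[130:230,240:320],(240,300)),f(c[150:250,270:350],(240,300))]))
st()
E
```

```text
t 7.6 holder mm [ -24.1 -162.2  101.9] F [-3.3 -9.2 12.4] g -0.0
tool axes in holder
 [[-0.005 -1.    -0.003]
 [-1.     0.005 -0.029]
 [ 0.029  0.003 -1.   ]]
```

View pics/c5.png

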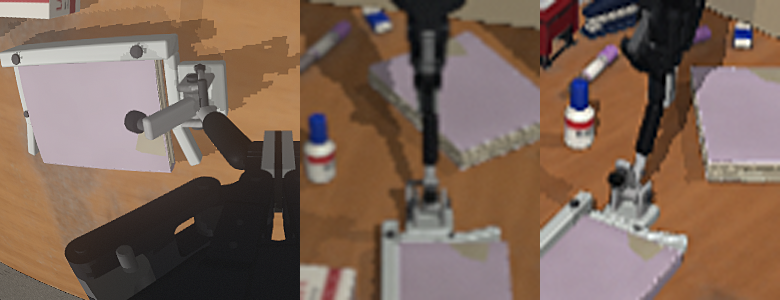

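The handle end rides on the fingertips' tapered back, which pushes the tool up. I'll back off, lower, and tilt the fingers nearer to the handle's slope so the side of the finger bears on it.

step_arm --motion "0.45 0.04 0 0 0 0 0; 0.1 0 0.25 0 -0.055 0 0; 0 0 0.25 0 -0.055 0 0; 0 0 0 0 -0.055 0 0; 0 0 0 0 0 0 0"

```text
time: 8.1
tool_pos: [0.6487, -0.2205, 0.0865]
tcp_rot: [0.751, -0.641, -0.118, -0.107]
ft_force: [-0.3, -0.0, -0.1]
gripper_width: -0.004
```

```bash
python3 -c "
from h import *
goto(-26,-175,76)"
```

```text
t 8.1 holder mm [ -22.  -186.4   86.5] F [-0.3 -0.  -0.1] g -0.0
tool axes in holder
 [[ 0.003 -1.     0.009]
 [-0.949 -0.     0.315]
 [-0.315 -0.009 -0.949]]
goto (-26, -175, 76) shares [-0.15  0.08  0.27]
```

step_arm --motion "-0.15 0.06 0.27 0 0 0 0; 0 0 0 0 0 0 0; -0.2 0 0.06 0 0 0 0; -0.2 0 0.06 0 0 0 0; -0.2 0 0.06 0 0 0 0"

```text
time: 8.6
tool_pos: [0.6424, -0.1785, 0.0811]
tcp_rot: [0.753, -0.641, -0.11, -0.104]
ft_force: [0.6, -3.3, 1.8]
gripper_width: 0.004
```

```bash
python3 -c "
from h import *
goto(-26,-120,80)"
```

```text
t 8.6 holder mm [ -21.7 -143.9   81.1] F [ 0.6 -3.3  1.8] g 0.0
tool axes in holder
 [[ 0.006 -1.     0.014]
 [-0.954 -0.001  0.299]
 [-0.299 -0.016 -0.954]]
goto (-26, -120, 80) shares [-0.45  0.09  0.16]
```

step_arm --motion "-0.2 0.03 0.06 0 0 0 0; -0.2 0.02 0.06 0 0 0 0; -0.2 0.02 0.06 0 0 0 0"

```text
time: 8.9
tool_pos: [0.6339, -0.1433, 0.0834]
tcp_rot: [0.753, -0.64, -0.11, -0.105]
ft_force: [0.1, 0.6, -0.5]
gripper_width: -0.002
```

```bash
python3 -c "
from h import *
goto(-26,-105,80)"
```

```text
t 8.9 holder mm [ -24.6 -107.7   83.4] F [ 0.1  0.6 -0.5] g -0.0
tool axes in holder
 [[ 0.009 -1.     0.016]
 [-0.954 -0.003  0.3  ]
 [-0.3   -0.018 -0.954]]
goto (-26, -105, 80) shares [-0.03  0.03  0.08]
```

Force dropped to zero past upright, so it probably snapped. I'll retreat and look.

step_arm --motion "0.5 0 0 0 0 0 0; 0.6 0 -0.2 0 0 0 0; 0.3 0 -0.8 0 0 0 0; 0.2 0.3 -0.8 0 0 0 0; 0 0.8 -0.8 0 0 0 0; 0 0.8 -0.3 0 0 0 0; 0 0 0 0 0 0 0"

```text
time: 9.6
tool_pos: [0.555, -0.2727, 0.1887]
tcp_rot: [0.754, -0.637, -0.12, -0.105]
ft_force: [1.1, 0.7, 0.1]
gripper_width: 0.001
```

```bash
python3 - <<'E'
from h import *
st()
s=read_camera("side");c=read_camera("scene")
cv2.imwrite("pics/side6.png",s);cv2.imwrite("pics/scene6.png",c)
f=lambda a:cv2.resize(a,(400,400),interpolation=cv2.INTER_CUBIC)
cv2.imwrite("pics/c6.png",np.hstack([f(s[150:280,230:360]),f(c[165:295,215:345])]))
E
```

```text
t 9.6 holder mm [-122.7 -223.3  188.7] F [1.1 0.7 0.1] g 0.0
tool axes in holder
 [[ 0.011 -1.     0.002]
 [-0.949 -0.01   0.315]
 [-0.315 -0.005 -0.949]]
```

View pics/c6.png

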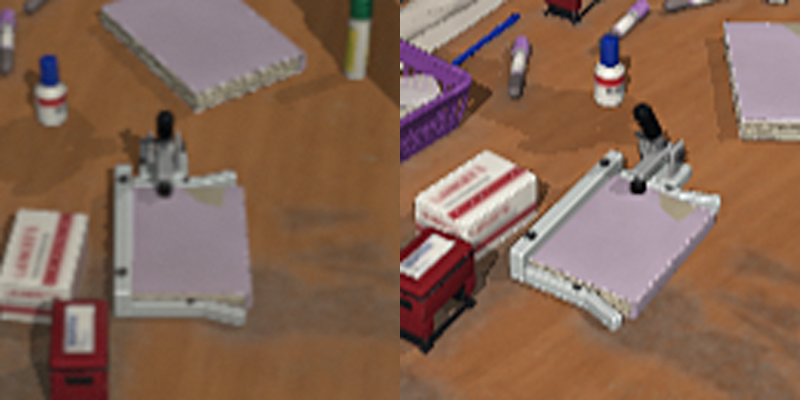

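The handle leans inwards, the foot rests on the booklets, the booklets are square against the stop, and the neighbours are in place. I'll check the handle-end angle numerically, then hand in.

```bash
python3 - <<'E'
from h import *
for a in(0.6,1.1,1.18):
    X=O+H@np.array([-.03,-.102+.088*np.sin(a-.6),.034+.088*np.cos(a-.6)]);print(a,proj("side",X).round(1),proj("scene",X).round(1))
print("seen side (283.6,187) scene (293.6,200)")
for n in("side","scene"):
    d=cv2.absdiff(cv2.imread(f"pics/{n}0.png"),cv2.imread(f"pics/{n}6.png")).max(2)
    for k,b in(("bottle",dict(side=(236,166,254,192),scene=(276,175,290,201))[n]),("stamp",dict(side=(244,246,268,287),scene=(206,240,240,281))[n]),("carton",dict(side=(228,216,260,245),scene=(219,213,258,245))[n])):
        print(n,k,"mean change",d[b[1]:b[3],b[0]:b[2]].mean().round(1))
print(sign_off())
E
```

```text
0.6 [284.3 173.7] [301.8 187.7]
1.1 [284.5 186.4] [293.8 198.6]
1.18 [284.5 188.9] [292.7 200.9]
seen side (283.6,187) scene (293.6,200)
side bottle mean change 3.6
side stamp mean change 6.9
side carton mean change 3.2
scene bottle mean change 10.0
scene stamp mean change 15.4
scene carton mean change 16.3
the job is handed in; nothing more can be done
None
```

The booklets are home against the back stop and the lever is clamped on them. I handed the job in at about 9.7 s of the 45 s allowed; sign-off gives no verdict.

I pushed the smaller lilac stack in with both open fingertips until it met the stop, where the force rose to about 11 N. I then pushed the lever over with the outside of the shut fingers. The first push slid up the handle's end, so I backed off, tilted the fingers and pushed again. The force then dropped to zero past upright, as it would when the lever snaps over.

**Last checks:**
- **Booklets:** in both views they look flat, square and against the stop. I only judged this by eye. The one measurement, taken before clamping, put the front edge within about 1 mm of the stop. That outline was cut off on its other sides, so it gives no reliable sideways position or angle.
- **Lever:** the handle end appears where an angle of 1.1 to 1.18 rad would put it. The images cannot fix it more closely than that.
- **Other objects:** the bottle, stamp and carton stand in the same places by eye, and so does the glue stick in the side view. The image-difference check was not clear-cut: low in the side view (3 to 7 grey levels), higher in the scene view (10 to 16). I put that down to shadow and noise but did not look into it.

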